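# Snap the retaining ring onto the wheel axle

## Robot

A 7-joint arm with a two-finger parallel gripper is mounted at the origin on a cart in front of the work surface, level with it; the furniture and walls round the work are solid. World frame = base frame: x ahead of the robot, y to its left, z up, the work surface at z = 0. Lengths are in m, angles in rad, forces in N, time in s.
With the tool pointing down it reaches from about 0.4 to 0.85 m from the base axis. Payload 10.4 kg.
Tool frame: the origin (TCP) lies on the centre line of the jaws, within the pads' length; the fingertips stand 11 mm ahead of it and the grasp point (between the pads) lies 8 mm behind it; z points along the fingers, y is the line along which they close (so a half turn about z gives the same grasp; the last joint's range is limited). The gripper opens to 87 mm and grips with 3 to 60 N. Pads are 19 mm wide; open, the fingers measure 117 mm over their backs; the gripper's body (75 mm by 190 mm) begins 51 mm behind the grasp point.
Start: joints at [-0.023, 0.332, -0.065, 1.46, 0.022, 1.35, -0.088], TCP at [0.625, 0, 0.234] pointing down, gripper open.
Joint ranges: [-2.6, 2.6], [-0.5, 2.12], [-1.47, 1.34], [0.16, 2.42], [-1.27, 4.41], [0.06, 2.06], [-2.6, 2.6]. Speed limits (rad/s): [2.22, 2.22, 2.79, 2.79, 3.14, 3.14, 3.14].

## Interface

Orientations are given as a unit quaternion [x, y, z, w].
In Python, from bench import r gives the robot as it stands.
- The arm moves only by the shell command python3 -m pendant 'ROWS' [OPENING] [FORCE]. ROWS is JSON, a list of rows, each a list of 4 numbers: the shift along the tool's x, y, z in m, then the turn about the tool's z in rad. A call has 1 to 8 rows; each row shifts and turns the commanded pose from where the row before left it, along the tool's axes as they then stand; what a row does not reach is not made up. A row lasts 1/12 s, in which the tool goes at most 41.7 mm and 7.16 degrees, less where a joint would pass 70% of its speed; a pose out of reach is approached as far as the arm can. A call with a gripper value outside its range is refused whole. OPENING is the opening, from 0 (shut) to 1 (fully open), set as the call begins (- or left out, the last holds). The fingers move at their own pace and stop on an object; FORCE is the grip in N (left out, the last holds). Time passes only in rows, so rows that do not move let the fingers close. It gives the time, the measured TCP pose, the force, the opening and the grip force at its end, in the units of the state.
- r.read_state(): the state, without advancing time (a new reading comes with each control period).
- r.camera(name): name is "scene" or "side" or "wrist"; returns a dict with "img" (400x640x3 uint8, red, green, blue), "camera_matrix" (3x3 intrinsics, pixels), "dist_coeffs" ([k1, k2, p1, p2, k3] as OpenCV has them; the pictures are not rectified), "xyz" and "attitude" of the camera in the world. Camera axes: x right, y down, z forward; pixel columns grow to the right and rows downward; lengths in m; the calibration is good to about 2 mm. A picture is of the moment at which its call begins. There is no depth.
- r.close_job(): hands the job in; it is judged then, once.
Trained networks look in the newest picture that a camera, given by its name, has taken for a name from the list of things; names that differ only in an ending like _2 or _b are one class to them, and where a whole thing is asked for, a point or a joint stands for the part that bears it (a point fixed in the world has none). Each returns a list of dicts, best first, with "score" (0 to 1); they miss things now and then, are a little off and sometimes report something else, mostly with a low value. They report only what shows in the picture. A call takes as long as a camera call. They do not tell look-alikes from the thing itself.
- r.outline_of(thing, camera): "mask" (400x640 bool, what is visible of it) and "bbox" ([centre column, centre row, width, height] in pixels, round what is visible of it).
The state is a dict: "time": time; "joint_positions": joint angles; "joint_vel": joint speeds; "joint_torque": joint torques, N m; "ee_pos": TCP position; "eef_rot": TCP orientation; "ft_force": force on the tool from outside, world axes, zero at the start; "torque": the same for the moment, N m; "width": finger opening in m; "grip_force": force on a finger pad.
Only numpy, scipy, OpenCV 4.12 (cv2) and the standard library are available. Lean on these libraries where they do the work, as an engineer would, in place of code of your own. Each camera call takes 0.05 s, during which the arm holds its last target. There are 200 camera calls.

## Task

Fit the loose snap ring that holds the small wheel on its upright axle: squeeze the ring's two crossed lugs together so that it spreads, pass it over the end of the axle, gently push the sprung wheel down with it until the wheel bottoms, and, still holding it down, let the ring close into the axle's groove, which the wheel hides until then. Do not force it (stay well under 30 N), and do not disturb the jar, tin, spanner and tape roll standing around.

Things in the scene. Friction and masses are not known exactly. Their poses are not given: they have to be found in the camera images.
- ring: Loose dark steel snap ring, 70 g, lying flat, 4 mm thick, 67 mm high with its lugs. Origin: centre of its round opening, on the underside; z up, x from the hinge pin to the overlapping ends. 31 mm over the round part; hinge to x = -26 mm. From each half a post rises beside the opening, and crossed bars (31 to 35 mm up) carry two upright lugs over the opening: squeezing them spreads the ring; springs close it.
- ring_centre (a point): Centre of the ring's opening, 2 mm above ring, same axes. Opening relaxed 20.6 mm. Fully spread (solid stop) a 25 mm rod passes with 2 mm to spare each side across y if the rod's axis lies at about x = +4 mm in the ring's frame (+3 to +5). Squeezing draws the ring back about 4 mm along its own -x against the gripping fingers: its centre then lies about 8 mm behind the grip point. On closing it slides forward again and centres itself on the rod.
- ring_lugs (a point): Where to grip, closing along the ring's y: midway between the lugs, 4 mm from the ring's centre along its x, 56 mm above its underside. Axes as ring. Lugs: upright steel plates 18 mm long (x), 3.5 mm thick, 35 to 67 mm above the underside, brass eyes. Over their outsides 35 mm relaxed; 13.5 mm at the stop, then parallel. Squeezing takes 4 N at first, 11 N at the stop; hold with 25 N or more.
- ring_left (a joint): Opening of one half of the ring about its pin (rad): 0 relaxed, 0.34 fully spread (stop). In the groove it reads about 0; closed on the plain rod above the groove, more than 0.1.
- ring_right (a joint): The same for the other half.
- stand: Fixed stand: dark steel base plate 150 x 110 x 12 mm with a blue clamp block 56 x 56 mm, 45 mm high, that holds the axle upright. Origin on the table under its middle. Carries axle and wheel: black tyre 84 mm across, red disc, aluminium boss 38 mm across whose flat face stands 8 mm above the tyre.
- axle_foot (a point): Point on the table top on the vertical axle axis. The axle may be clamped anywhere in an 18 mm range of height; this is not reported and must be felt. Above this point, depending on it: boss face with the wheel up 85 to 103 mm; boss face with the wheel pushed down to its bottom 77 to 95 mm, always 8 mm lower; end of the axle 105 to 123 mm.
- groove_high (a point): Fixed point on the axle axis, 95 mm above axle_foot: the highest level of the pushed-down boss face (it may be up to 18 mm lower). Axle from its end: cone 7 mm high, 12 to 25 mm across; 15 mm plain 25 mm rod; groove 20 mm across. Wheel bottomed, a ring on the boss face is level with the groove, 2 mm to spare upward. Wheel spring: 2 N at first, 7 N at the bottom, then hard. All greased.
- jar: A jar of screws with a green lid, 54 mm across, 90 mm high, behind the stand; bystander. Origin at its underside.
- tin: A paint tin, 78 mm across, 77 mm high, behind the stand; bystander. Origin at its underside.
- spanner: A spanner 136 mm long lying beside the stand; bystander. Origin at its underside.
- tape: A black roll of tape, 53 mm across, 19 mm high, lying beyond the ring; bystander. Origin at its underside.
Not all that is in view belongs to the job. What is shaped like the ring but blue or purple is not meant. Several things have the shape of the stand; the one meant has the colours described above.

How it is judged:
By the outcome, as a careful person would: the job done as asked, in the order asked, and still so for the second after the job is handed in, with the robot touching nothing.
It also fails if it takes over 58 s, if anything falls off the work surface, if the arm or the gripper's body presses on something with over 40 N, if the wrist force passes 120 N, or if a joint passes its speed limit or range.

## Working session

There is one attempt and no reset: what is moved stays moved. The work goes in short steps, Python scripts to look and compute and a shell command to move; the robot and the scene stay as the last step left them, time stands still between calls to the robot, and variables do not carry over. Pictures are saved under pics/ and viewed, at most 10 in all, crops included, and the job is handed in when it is done.

```bash
mkdir -p pics
cat > h.py <<'E'
from bench import r
import numpy as np,cv2
from scipy.spatial.transform import Rotation as R
def cam(n):
    c=r.camera(n); return c
def rot(c):
    a=np.array(c["attitude"]); return a if a.shape==(3,3) else R.from_quat(a).as_matrix()
def ray(c,px):
    u=cv2.undistortPoints(np.array([[px]],float),np.array(c["camera_matrix"]),np.array(c["dist_coeffs"]))[0,0]
    d=rot(c)@np.array([u[0],u[1],1]); return np.array(c["xyz"]),d
def onz(c,px,z):
    o,d=ray(c,px); return o+d*(z-o[2])/d[2]
def proj(c,p):
    M=rot(c); rv=cv2.Rodrigues(M.T)[0]; t=-M.T@np.array(c["xyz"])
    return cv2.projectPoints(np.array(p,float).reshape(-1,1,3),rv,t,np.array(c["camera_matrix"]),np.array(c["dist_coeffs"]))[0][:,0]
E
python3 - <<'E'
from h import *
ims=[]
for n in("scene","side"):
    c=cam(n);cv2.imwrite(f"pics/{n}0.png",c["img"][:,:,::-1]);print(n,c["xyz"],c["attitude"])
    for t in("ring","stand"):
        for o in r.outline_of(t,n): print(t,n,o["score"],np.round(o["bbox"]))
print(r.read_state())
E
```

```text
scene [0.13304975 0.81578846 0.61902619] [-0.193305    0.84635642 -0.48321487  0.11321385]
ring scene 0.91 [291. 278.  26.  39.]
ring scene 0.86 [264. 314.  17.  43.]
ring scene 0.6 [332. 292.  29.  44.]
stand scene 0.93 [389. 260.  83.  67.]
stand scene 0.92 [336. 206.  74.  56.]
side [ 0.36141606 -0.68818398  0.7401322 ] [ 0.9073264  -0.10817238  0.05440096 -0.40261405]
ring side 0.74 [241. 177.  18.  32.]
ring side 0.6 [271. 147.  20.  33.]
stand side 0.74 [218. 230.  80.  63.]
stand side 0.6 [318. 263.  88.  72.]
{'time': 0.3, 'joint_positions': array([-0.02260294,  0.33244087, -0.06468243,  1.46035143,  0.02161354,
        1.34989485, -0.08850953]), 'joint_vel': array([-0.00073622, -0.00026932,  0.00056403, -0.00099113, -0.00032749,
       -0.00195133, -0.00073992]), 'joint_torque': array([-4.17891051e-04, -6.22367764e+01,  2.46457552e-02, -3.89545798e+01,
       -6.11278997e-02,  3.53706151e-02,  9.63349703e-05]), 'ee_pos': array([ 6.24904751e-01, -1.89265268e-06,  2.33304820e-01]), 'eef_rot': array([ 7.07110899e-01,  7.07102635e-01, -1.49952124e-04, -1.31815995e-04]), 'ft_force': array([-0.19260418, -0.0037813 , -0.87579501]), 'torque': array([ 0.0121639 , -0.06930904, -0.01417368]), 'grip_force': 0.0, 'width': 0.08679311217017875}
```

View pics/scene0.png

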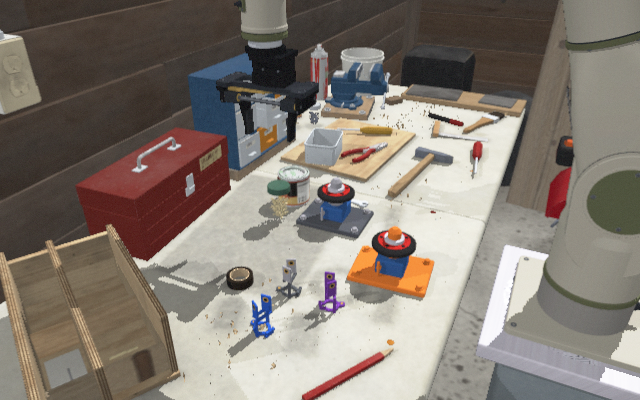

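View pics/side0.png

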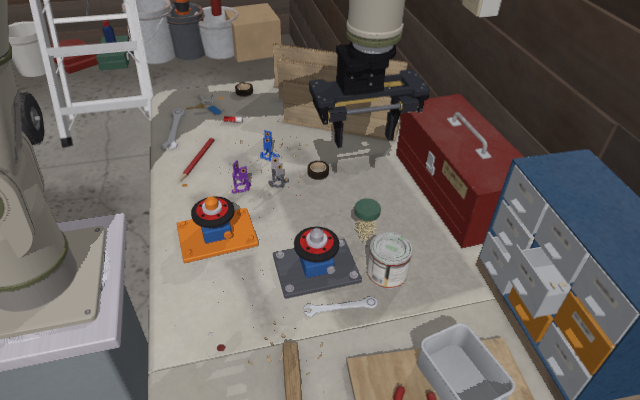

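The grey ring is at scene (290,280) / side (278,175). The dark stand is at scene (336,206) / side (318,265), with its axle end near (337,183) / (317,234).

```bash
cat >> h.py <<'E'
def tri(c1,p1,c2,p2):
    o1,d1=ray(c1,p1);o2,d2=ray(c2,p2);d1/=np.linalg.norm(d1);d2/=np.linalg.norm(d2)
    s=np.linalg.lstsq(np.stack([d1,-d2],1),o2-o1,rcond=None)[0]
    a=o1+s[0]*d1;b=o2+s[1]*d2;return (a+b)/2,np.linalg.norm(a-b)
E
python3 - <<'E'
from h import *
a=cam("scene");b=cam("side")
print("axle top",tri(a,(337,182),b,(317,233)))
print("ring foot",onz(a,(290,293),0),onz(b,(277,184),0))
print("ring mid",tri(a,(290,278),b,(278,174)))
A=cv2.resize(a["img"][240:340,240:360],None,fx=5,fy=5,interpolation=2)[:,:,::-1]
B=cv2.resize(b["img"][140:200,250:340],None,fx=5,fy=5,interpolation=2)[:,:,::-1]
B2=cv2.resize(b["img"][220:300,265:370],None,fx=4,fy=4)[:,:,::-1]
cv2.imwrite("pics/z1.png",A);
w=cam("wrist");print(w["xyz"],rot(w)); cv2.imwrite("pics/w0.png",w["img"][:,:,::-1])
E
```

```text
axle top (array([ 0.51557744, -0.09242731,  0.0993875 ]), np.float64(0.0037747684755380794))
ring foot [0.48919168 0.18070478 0.        ] [0.48924044 0.17510402 0.        ]
ring mid (array([0.49227914, 0.17398424, 0.02995722]), np.float64(0.0008185890351847133))
[0.6251446  0.06987084 0.3838407 ] [[ 9.99999229e-01  2.45271966e-04  1.21746913e-03]
 [ 5.49528540e-04 -9.66502351e-01 -2.56657172e-01]
 [ 1.11373597e-03  2.56657643e-01 -9.66501740e-01]]
```

View pics/w0.png

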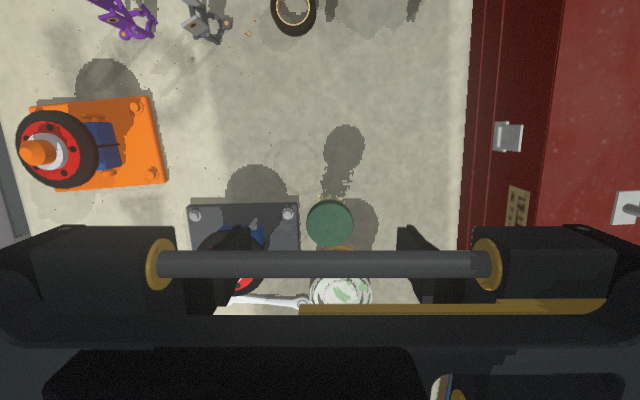

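```bash
python3 -m pendant '[[0.022,-0.034,0,0],[0.022,-0.034,0,0],[0.022,-0.034,0,0],[0.022,-0.034,0,0],[0,0,0,0]]'
python3 - <<'E'
from h import *
w=cam("wrist");print(w["xyz"])
for o in r.outline_of("ring","wrist"): print(o["score"],np.round(o["bbox"]))
p=proj(w,[0.49,0.176,0.03])[0];print(p)
x,y=map(int,p);x0=max(0,x-80);y0=max(0,y-75)
print(x0,y0)
cv2.imwrite("pics/w1.png",cv2.resize(w["img"][y0:y0+150,x0:x0+160],None,fx=4,fy=4,interpolation=2)[:,:,::-1])
E
```

```text
time: 0.87
ee_pos: [0.484, 0.0929, 0.2338]
eef_rot: [0.705, 0.71, -0.0, -0.001]
ft_force: [1.9, 0.5, 0.4]
width: 0.0871
grip_force: 0.0
[0.4838456  0.16258661 0.38425182]
0.86 [329.  17.  42.  33.]
0.83 [260. 103.  42.  38.]
0.77 [332. 106.  39.  35.]
[328.82674409 109.90323996]
248 34
```

View pics/w1.png

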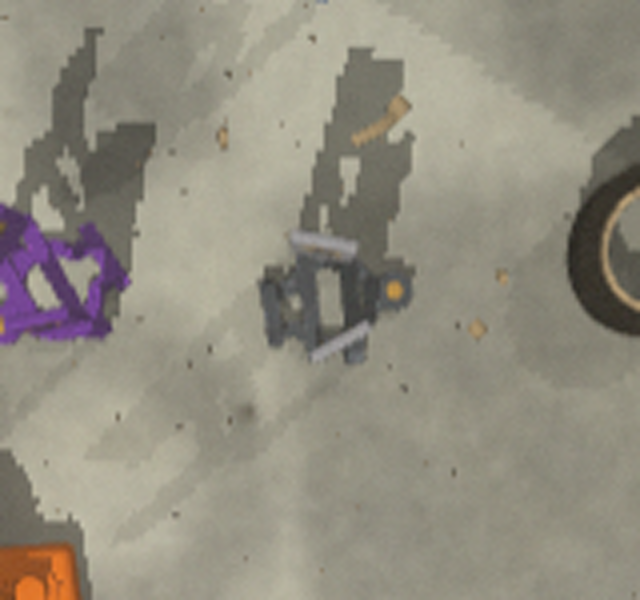

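The ring's hinge (brass dot) is at pixel (346.8,106.5). The lug tops run (320.5,94)–(337,96.5) and (326,123.5)–(340.5,114.5), and the overlapping ends are on the left.

Run:
```python
from h import *
w=cam("wrist")
f=lambda u,v,z:onz(w,(248+u/4,34+v/4),z)[:2]
L=[f(290,240,.067),f(357,250,.067),f(312,358,.067),f(370,322,.067)]
print(np.round(L,4))
m=np.mean(L,0);print("lug mid",m)
for z in(.004,.01): 
  h=f(395,290,z);print("hinge",h)
  d=m-h;print("dir",np.degrees(np.arctan2(d[1],d[0])),np.linalg.norm(d))
d1=L[0]-L[1];d2=L[2]-L[3]
for d in(d1,d2):print(np.degrees(np.arctan2(d[1],d[0]))%360,np.linalg.norm(d))
print("ends",f(275,310,.004))
```

```text
[[0.4858 0.1861]
 [0.5031 0.1837]
 [0.4916 0.1567]
 [0.5068 0.1659]]
lug mid [0.49682918 0.17310274]
hinge [0.5181129  0.17690247]
dir -169.87777775272247 0.0216202379401807
hinge [0.5176395 0.1766167]
dir -170.41563505682248 0.02110490760176187
172.1397109909555 0.017458240179548553
211.24203784102866 0.01771755183546603
ends [0.48067048 0.17079656]
```

```bash
python3 -m pendant '[[0,0,0,0.12],[0,0,0,0.12],[0,0,0,0.12],[0,0,0,0.12],[0,0,0,0.12],[0,0,0,0.12],[0,0,0,0.12],[0,0,0,0.12]]'
python3 -m pendant '[[0,0,0,0.12],[0,0,0,0.12],[0,0,0,0.12],[0,0,0,0.07],[0.014,-0.038,0,0],[0.013,-0.038,0,0],[0,0,0,0],[0,0,0,0]]'
cat >> h.py <<'E'
def tool():
    s=r.read_state();M=R.from_quat(s["eef_rot"]).as_matrix();return s,M
def rows(target):
    s,M=tool();return M.T@(np.array(target)-s["ee_pos"])
E
python3 - <<'E'
from h import *
w=cam("wrist");s,M=tool();print(s["ee_pos"],np.degrees(np.arctan2(M[1,0],M[0,0])),s["joint_positions"][6])
print(proj(w,[.4968,.1731,.067]))
cv2.imwrite("pics/w2.png",cv2.resize(w["img"][90:240,240:400],None,fx=4,fy=4,interpolation=2)[:,:,::-1])
E
```

```text
time: 1.68
ee_pos: [0.4901, 0.0869, 0.2333]
eef_rot: [0.955, 0.297, -0.0, 0.0]
ft_force: [0.4, -0.4, 0.7]
width: 0.087
grip_force: 0.0
time: 2.35
ee_pos: [0.5026, 0.1692, 0.233]
eef_rot: [0.996, 0.091, -0.0, -0.0]
ft_force: [0.0, -0.8, 0.3]
width: 0.0871
grip_force: 0.0
[0.50275657 0.16733952 0.23304639] 10.350224844380055 -1.8173625165732739
[[318.89087585 191.38293596]]
```

View pics/w2.png

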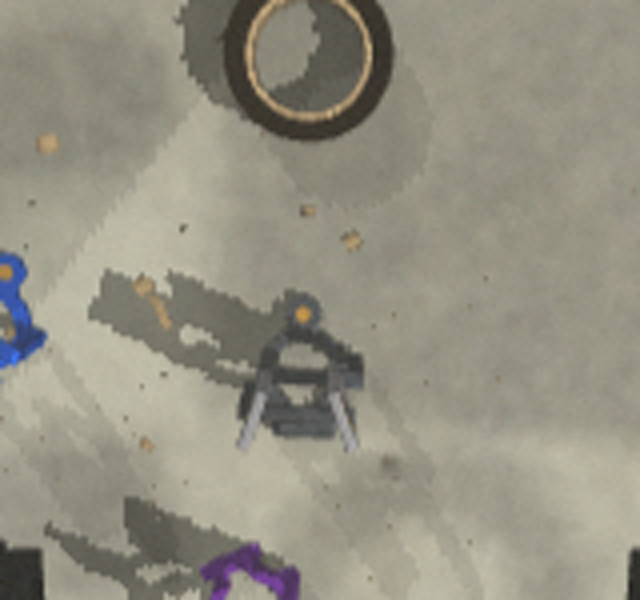

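Run:
```python
from h import *
w=cam("wrist");s,M=tool();print(s["ee_pos"],s["width"])
f=lambda u,v,z:onz(w,(240+u/4,90+v/4),z)
L=[f(265,392,.067),f(240,448,.067),f(332,392,.067),f(353,450,.067)]
m=np.mean(L,0);print(m,[np.round((M.T@(l-m))[:2],4) for l in L],f(303,314,.006))
print(rows([m[0],m[1],.050]))
```

```text
[0.50271674 0.16640311 0.23311858] 0.0871721791293521
[0.49174528 0.17531587 0.067     ] [array([ 0.0082, -0.009 ]), array([-0.008 , -0.0162]), array([0.0082, 0.0096]), array([-0.0085,  0.0156])] [0.51199626 0.1787965  0.006     ]
[-0.00909792 -0.01082867  0.18311797]
```

```bash
python3 -m pendant '[[-0.009,-0.011,0.03,0],[0,0,0.03,0],[0,0,0,0],[0,0,0,0],[0,0,0,0]]'
python3 - <<'E'
from h import *
s,M=tool();w=cam("wrist");np.savez("w3.npz",**{k:np.array(v) for k,v in w.items()});print(s["ee_pos"],w["xyz"],s["joint_vel"].max())
print(proj(w,[.4917,.1753,.067]))
cv2.imwrite("pics/w3.png",cv2.resize(w["img"][110:260,240:400],None,fx=5,fy=4,interpolation=2)[:,:,::-1])
E
```

```text
time: 2.87
ee_pos: [0.4923, 0.1759, 0.1752]
eef_rot: [0.996, 0.089, 0.001, -0.0]
ft_force: [-0.2, 0.5, 0.8]
width: 0.0865
grip_force: 0.0
[0.49225514 0.17591872 0.17515087] [0.56067505 0.1885178  0.32566646] -0.0009412726646297173
[[323.78684254 201.54526368]]
```

View pics/w3.png

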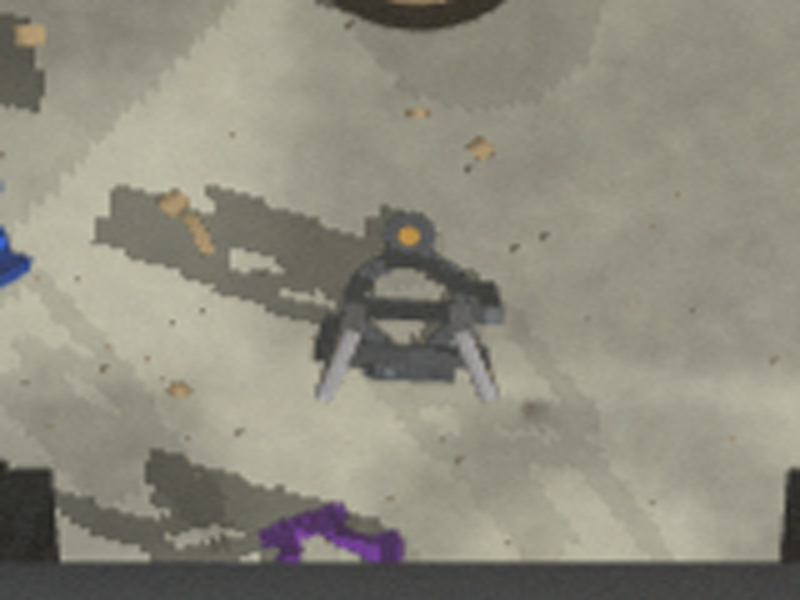

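Run:
```python
from h import *
w=dict(np.load("w3.npz"));s,M=tool();print(s["ee_pos"])
f=lambda u,v,z:onz(w,(240+u/5,110+v/4),z)
m=f(407.75,364,.067);print(m,f(409,237,.006),M.T@(m-s["ee_pos"]),M.T@(f(409,237,.006)-s["ee_pos"]))
print("axle to ",rows([.5156,-.0924,.2]))
```

```text
[0.49245864 0.17628414 0.17554667]
[0.49184486 0.17741581 0.067     ] [0.51140504 0.18094756 0.006     ] [-0.00069056 -0.00119483  0.10854553] [ 0.01902383 -0.00116861  0.1695981 ]
axle to  [-0.02504367  0.26850108 -0.02458943]
```

```bash
python3 -m pendant '[[-0.006,-0.001,0.03,0],[0,0,0.03,0],[0,0,0.03,0],[0,0,0.025,0],[0,0,0.010,0],[0,0,0,0],[0,0,0,0]]'
python3 -m pendant '[[0,0,0,0],[0,0,0,0],[0,0,0,0],[0,0,0,0],[0,0,0,0],[0,0,0,0],[0,0,0,0]]' 0 30
python3 - <<'E'
from h import *
s,M=tool();print(s["ee_pos"],s["width"],s["grip_force"],s["ft_force"])
w=cam("side");cv2.imwrite("pics/s1.png",cv2.resize(w["img"][110:210,230:360],None,fx=5,fy=5,interpolation=2)[:,:,::-1])
E
```

```text
time: 3.5
ee_pos: [0.4861, 0.1769, 0.05]
eef_rot: [0.996, 0.09, 0.001, -0.0]
ft_force: [0.5, 0.5, 1.0]
width: 0.0871
grip_force: 0.0
time: 4.08
ee_pos: [0.485, 0.1768, 0.0487]
eef_rot: [0.996, 0.09, 0.0, -0.0]
ft_force: [-0.6, -0.6, -0.4]
width: 0.0481
grip_force: 0.0
[0.48503524 0.17676803 0.04866366] 0.048131905206038085 0.0 [-0.5948321  -0.61715854 -0.40968129]
```

View pics/s1.png

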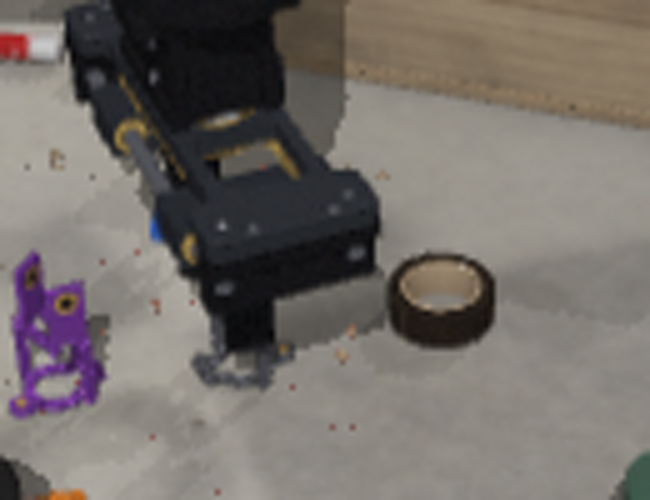

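The fingers straddle the ring and are still closing.

```bash
python3 -m pendant '[[0,0,-0.001,0],[0,0,0,0],[0,0,0,0],[0,0,0,0],[0,0,0,0],[0,0,0,0],[0,0,0,0],[0,0,0,0]]' 0 32
python3 -m pendant '[[0,0,0,0],[0,0,0,0],[0,0,0,0]]'
```

```text
time: 4.8
ee_pos: [0.4851, 0.177, 0.0502]
eef_rot: [0.996, 0.09, 0.0, -0.0]
ft_force: [-4.0, -0.2, 9.1]
width: 0.0105
grip_force: 32.0
time: 5.05
ee_pos: [0.4851, 0.177, 0.0502]
eef_rot: [0.996, 0.09, 0.0, -0.0]
ft_force: [-3.8, -1.1, 9.7]
width: 0.0105
grip_force: 32.0
```

Run:
```python
from h import *
a=cam("side")["img"][140:200,255:305];b=cam("scene")["img"][240:310,260:320]
a=cv2.resize(a,(500,600),interpolation=2);b=cv2.resize(b,(300*600//350*1-214,350),interpolation=2)
b=cv2.copyMakeBorder(b,0,250,0,0,cv2.BORDER_CONSTANT)
cv2.imwrite("pics/q1.png",np.hstack([a,b])[:,:,::-1])
```

```text
(no output)
```

View pics/q1.png

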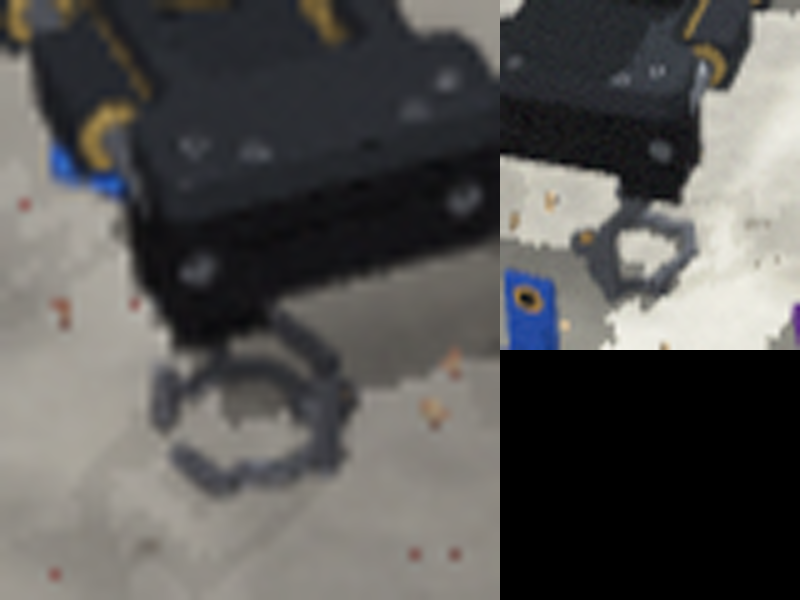

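The ring is spread, with its ends parted in front of the fingers. I'll lift a little and check again.

```bash
python3 -m pendant '[[0,0,-0.010,0],[0,0,-0.02,0],[0,0,-0.03,0],[0,0,-0.03,0],[0,0,-0.03,0],[0,0,-0.03,0],[0,0,0,0],[0,0,0,0]]' 0 32
python3 - <<'E'
from h import *
s,M=tool();p=s["ee_pos"];g=p-np.array([0,0,.200-p[2]*0])*0
tiles=[]
np.set_printoptions(suppress=True,precision=4)
for n in("side","scene"):
    c=cam(n);q=proj(c,p-[0,0,.048])[0];x,y=map(int,q);print(n,q,len(r.outline_of("ring",n)))
    print(proj(c,[p+[0,0,.008]-M[:,0]*t+M[:,2]*h for t,h in((-8-21.5,56),(-8,56),(-8+15.5,56))] if 0 else [p+np.array([0,0,.008])-M[:,0]*t/1000-np.array([0,0,.056]) for t in(-29.5,-8,7.5)])-[x-40,y-40])
    tiles.append(cv2.resize(c["img"][y-40:y+40,x-40:x+40],(400,400),interpolation=2))
cv2.imwrite("pics/q2.png",np.hstack(tiles)[:,:,::-1])
E
```

```text
time: 5.82
ee_pos: [0.486, 0.177, 0.2015]
eef_rot: [0.996, 0.09, 0.002, -0.0]
ft_force: [0.2, 0.1, -1.5]
width: 0.0102
grip_force: 32.0
side [272.2208 128.2575] 4
[[53.2416 37.1303]
 [43.7747 39.4042]
 [36.8734 41.061 ]]
scene [290.3029 223.3307] 3
[[24.0831 37.8858]
 [35.879  39.6639]
 [44.4677 40.9585]]
```

View pics/q2.png

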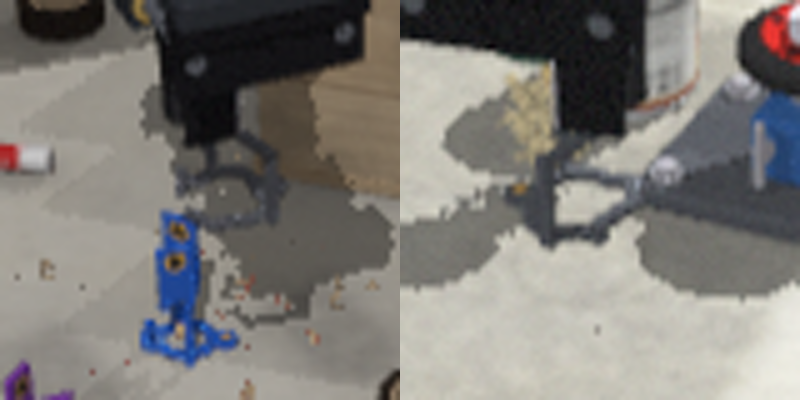

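The ring is held level and spread, with its hinge seen at the predicted spot and the ends parted. Next I'll go near the stand and locate the axle.

```bash
python3 -m pendant '[[-0.009,0.034,-0.005,0],[-0.009,0.034,-0.005,0],[-0.009,0.034,0,0],[-0.008,0.034,0,0],[-0.008,0.034,0,0],[-0.008,0.034,0,0],[-0.009,0.034,0,0],[-0.009,0.032,0,0]]'
python3 -m pendant '[[0,0,0,0],[0,0,0,0],[0,0,0,0],[0,0,0,0]]'
python3 - <<'E'
from h import *
s,M=tool();w=cam("wrist");np.savez("w4.npz",**{k:np.array(v) for k,v in w.items()});print(s["ee_pos"],w["xyz"],np.abs(s["joint_vel"]).max())
q=proj(w,[.5156,-.0924,.11])[0];print(q);x,y=map(int,q)
x0=max(0,x-80);y0=max(0,y-75);print(x0,y0)
cv2.imwrite("pics/w4.png",cv2.resize(w["img"][y0:y0+150,x0:x0+160],None,fx=4,fy=4,interpolation=2)[:,:,::-1])
E
```

```text
time: 6.68
ee_pos: [0.4647, -0.1032, 0.2086]
eef_rot: [0.996, 0.09, -0.001, -0.0]
ft_force: [0.4, -0.1, -1.3]
width: 0.0104
grip_force: 32.0
time: 7.02
ee_pos: [0.4656, -0.1, 0.209]
eef_rot: [0.996, 0.091, -0.0, -0.0]
ft_force: [-0.4, -0.0, -0.3]
width: 0.0101
grip_force: 32.0
[ 0.46563189 -0.09999419  0.20900625] [ 0.53438178 -0.08715867  0.35933196] 0.007793159291562483
[325.2146664  145.64748308]
245 70
```

View pics/w4.png

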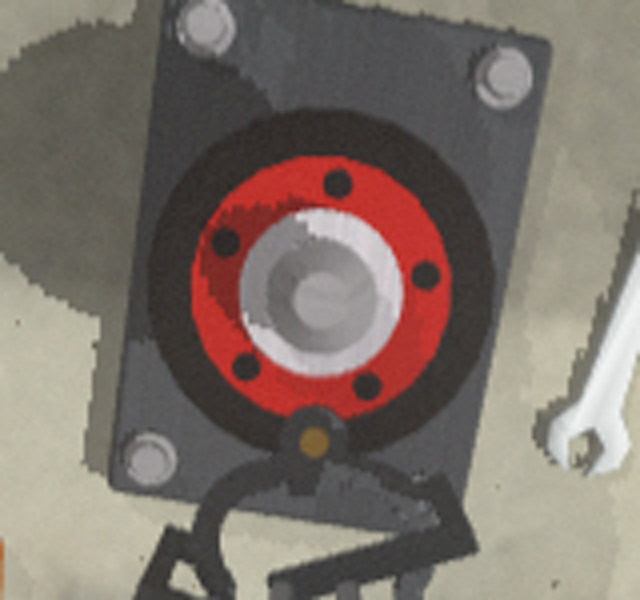

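Run:
```python
from h import *
np.set_printoptions(suppress=True,precision=4)
w=dict(np.load("w4.npz"));s,M=tool();p=s["ee_pos"];print(p,w["camera_matrix"][0,0])
f=lambda u,v,z:onz(w,(245+u/4,70+v/4),z)
T=lambda q:M.T@(q-p)
for z in(.161,.165,.169): print("pin",z,T(f(315,443,z)))
for z in(.085,.094,.103):
  print("boss",z,T(f(321.5,292,z)),"dia",np.linalg.norm(f(240,292,z)-f(403,292,z)),np.linalg.norm(f(321,208,z)-f(321,377,z)))
  print("tip",z+.02,T(f(321,300,z+.02)),"dia",np.linalg.norm(f(293,300,z+.02)-f(349,300,z+.02)))
```

```text
[ 0.4657 -0.1     0.2091] 291.4699189659857
pin 0.161 [0.0305 0.0003 0.0481]
pin 0.165 [0.0312 0.0003 0.0441]
pin 0.169 [0.032  0.0003 0.0401]
boss 0.085 [0.051  0.002  0.1241] dia 0.0377745530161867 0.03860489498006674
tip 0.10500000000000001 [0.0507 0.0017 0.1041] dia 0.012051658699665487
boss 0.094 [0.0516 0.0019 0.1151] dia 0.036535284447179316 0.03733838540844779
tip 0.114 [0.0513 0.0016 0.0951] dia 0.011625188791080623
boss 0.103 [0.0522 0.0018 0.1061] dia 0.035296015878171966 0.03607187583682884
tip 0.123 [0.052  0.0016 0.0861] dia 0.011198718882495746
```

The wrist view shows the axle tip at crop (321,300) and the boss centred at (321,292), about 85–87 mm up. The held ring's hinge pin is at (315,443).

```bash
python3 -m pendant '[[0.0225,0.001,0,0],[0.023,0.001,0.005,0],[0,0,0.02,0],[0,0,0.020,0],[0,0,0,0],[0,0,0,0],[0,0,0,0]]'
python3 - <<'E'
from h import *
s,M=tool();w=cam("wrist");np.savez("w5.npz",**{k:np.array(v) for k,v in w.items()});print(s["ee_pos"],w["xyz"],np.abs(s["joint_vel"]).max(),s["ft_force"])
cv2.imwrite("pics/w5.png",cv2.resize(w["img"][150:250,255:385],None,fx=6,fy=6,interpolation=2)[:,:,::-1])
E
```

```text
time: 7.65
ee_pos: [0.5112, -0.0946, 0.1656]
eef_rot: [0.996, 0.091, 0.0, 0.0]
ft_force: [0.9, -0.2, -0.3]
width: 0.0101
grip_force: 32.0
[ 0.51120949 -0.09464495  0.16558315] [ 0.57968423 -0.08181771  0.31605495] 0.011383432975082928 [ 0.86256191 -0.16428394 -0.2639876 ]
```

View pics/w5.png

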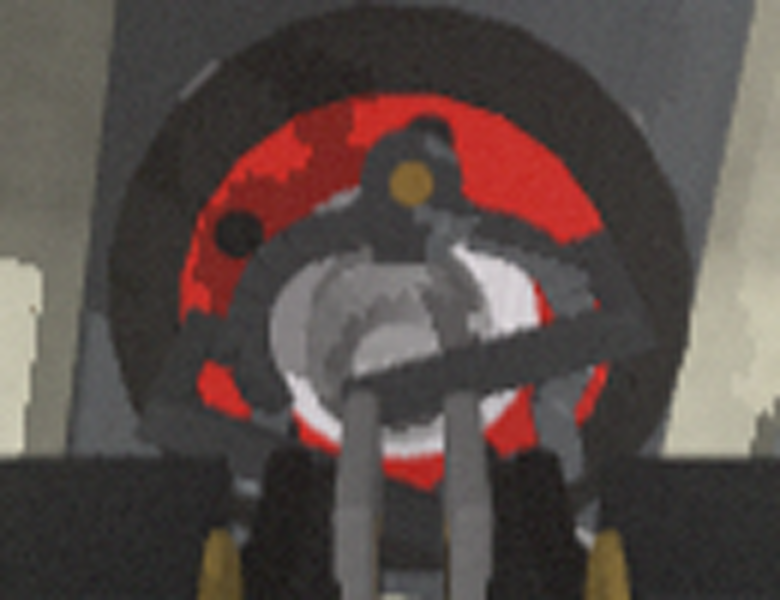

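Run:
```python
from h import *
np.set_printoptions(suppress=True,precision=4)
w=dict(np.load("w5.npz"));s,M=tool();p=s["ee_pos"];print(p)
f=lambda u,v,z:onz(w,(255+u/6,150+v/6),z)
T=lambda q:M.T@(q-p)
print("pin",T(f(411,184,.1216)));print("lugs y",T(f(412,520,.165)))
for z in(.105,.108): print("tip",T(f(396,366,z)))
print("boss",T(f(404,330,.086)))
print("rows to hold xy", M.T@(np.array([.5112,-.0946,.16])-p))
```

```text
[ 0.5114 -0.0948  0.1659]
pin [ 0.0311 -0.0001  0.0444]
lugs y [ 0.0082 -0.0001  0.001 ]
tip [ 0.0045 -0.002   0.061 ]
tip [ 0.0054 -0.0019  0.058 ]
boss [ 0.0038 -0.001   0.08  ]
rows to hold xy [-0.0002 -0.0003  0.0059]
```

```bash
python3 -m pendant '[[0,-0.0012,0.003,0],[0,0,0.004,0],[0,0,0.004,0],[0,0,0.002,0],[0,0,0.002,0],[0,0,0,0]]'
python3 -m pendant '[[0,0,0.002,0],[0,0,0.002,0],[0,0,0,0]]'
```

```text
time: 8.2
ee_pos: [0.5103, -0.0939, 0.1491]
eef_rot: [0.996, 0.09, -0.0, -0.0]
ft_force: [0.2, 0.1, -0.6]
width: 0.0102
grip_force: 32.0
time: 8.45
ee_pos: [0.5104, -0.0939, 0.1452]
eef_rot: [0.996, 0.09, -0.0, -0.0]
ft_force: [-0.6, -0.3, -0.8]
width: 0.0101
grip_force: 32.0
```

```bash
python3 -m pendant '[[0,0,0.002,0],[0,0,0.002,0],[0,0,0,0]]'
python3 -m pendant '[[0,0,0.002,0],[0,0,0.002,0],[0,0,0,0]]'
python3 -m pendant '[[0,0,0.002,0],[0,0,0,0]]'
```

```text
time: 8.7
ee_pos: [0.5103, -0.0939, 0.1411]
eef_rot: [0.996, 0.09, -0.0, -0.0]
ft_force: [-0.2, 0.2, -1.0]
width: 0.0104
grip_force: 32.0
time: 8.95
ee_pos: [0.5104, -0.0938, 0.1372]
eef_rot: [0.996, 0.09, -0.0, -0.0]
ft_force: [-1.7, -0.0, -0.9]
width: 0.0103
grip_force: 32.0
time: 9.12
ee_pos: [0.5105, -0.0938, 0.1354]
eef_rot: [0.996, 0.09, -0.0, -0.0]
ft_force: [-2.0, 0.4, 2.4]
width: 0.0105
grip_force: 32.0
```

```bash
python3 -m pendant '[[-0.0007,0,0.001,0],[0,0,0.001,0],[0,0,0,0]]'
python3 -m pendant '[[0,0,0.001,0],[0,0,0.001,0],[0,0,0,0]]'
python3 -m pendant '[[0,0,0.001,0],[0,0,0.001,0],[0,0,0,0]]'
```

```text
time: 9.37
ee_pos: [0.5102, -0.0939, 0.1338]
eef_rot: [0.996, 0.09, 0.0, 0.0]
ft_force: [-1.1, 0.5, 3.1]
width: 0.0106
grip_force: 32.0
time: 9.62
ee_pos: [0.5101, -0.0939, 0.1316]
eef_rot: [0.996, 0.09, 0.0, 0.0]
ft_force: [-0.7, 0.9, 3.8]
width: 0.0106
grip_force: 32.0
time: 9.87
ee_pos: [0.5102, -0.094, 0.1298]
eef_rot: [0.996, 0.09, 0.0, 0.0]
ft_force: [-0.5, 1.5, 5.6]
width: 0.0102
grip_force: 32.0
```

```bash
python3 -m pendant '[[0,0,0.001,0],[0,0,0,0]]'
python3 -m pendant '[[0,0,0.001,0],[0,0,0,0]]'
```

```text
time: 10.03
ee_pos: [0.5103, -0.094, 0.129]
eef_rot: [0.996, 0.09, 0.001, 0.0]
ft_force: [-1.3, 0.9, 6.6]
width: 0.0106
grip_force: 32.0
time: 10.2
ee_pos: [0.5106, -0.094, 0.1288]
eef_rot: [0.996, 0.09, 0.001, 0.0]
ft_force: [-2.7, 1.7, 13.8]
width: 0.0108
grip_force: 32.0
```

```bash
python3 -m pendant '[[0,0,0.0005,0],[0,0,0,0]]'
```

```text
time: 10.37
ee_pos: [0.5107, -0.094, 0.1287]
eef_rot: [0.996, 0.09, 0.001, 0.0]
ft_force: [-4.7, 1.7, 16.5]
width: 0.0107
grip_force: 32.0
```

The wheel has bottomed: the force jumped from about 7 to 16 N with no further travel. I'll hold it there and release in steps.

```bash
python3 -m pendant '[[0,0,0,0],[0,0,0,0],[0,0,0,0]]' 0.22
```

```text
time: 10.62
ee_pos: [0.5104, -0.094, 0.1278]
eef_rot: [0.996, 0.09, 0.001, 0.0]
ft_force: [-2.0, 1.1, 8.8]
width: 0.0183
grip_force: 6.0
```

```bash
python3 -m pendant '[[0,0,0.0005,0],[0,0,0,0],[0,0,0,0]]' 0.31
```

```text
time: 10.87
ee_pos: [0.5103, -0.0938, 0.1269]
eef_rot: [0.996, 0.09, 0.001, -0.0]
ft_force: [-1.4, 2.7, 5.4]
width: 0.0257
grip_force: 3.7
```

```bash
python3 -m pendant '[[0,0,0.0008,0],[0,0,0,0]]'
python3 -m pendant '[[0,0,0,0],[0,0,0,0],[0,0,0,0]]' 0.37
```

```text
time: 11.03
ee_pos: [0.5102, -0.0937, 0.126]
eef_rot: [0.996, 0.09, 0.0, -0.0]
ft_force: [0.2, 2.0, 6.3]
width: 0.0269
grip_force: 3.7
time: 11.28
ee_pos: [0.5102, -0.0942, 0.1261]
eef_rot: [0.996, 0.09, 0.0, 0.0]
ft_force: [0.2, 0.2, 4.8]
width: 0.0315
grip_force: 3.3
```

```bash
python3 -m pendant '[[0,0,0,0],[0,0,0,0],[0,0,0,0],[0,0,0,0]]' 0.5
python3 -m pendant '[[0,0,0,0],[0,0,0,0],[0,0,0,0],[0,0,0,0],[0,0,0,0]]' 0.85
```

```text
time: 11.62
ee_pos: [0.5104, -0.0946, 0.1262]
eef_rot: [0.996, 0.09, 0.001, 0.0]
ft_force: [0.1, -1.4, 3.3]
width: 0.0427
grip_force: 2.3
time: 12.03
ee_pos: [0.5096, -0.0938, 0.1254]
eef_rot: [0.996, 0.09, -0.0, -0.0]
ft_force: [0.0, 0.3, 0.7]
width: 0.0685
grip_force: 0.0
```

```bash
python3 -m pendant '[[0,0,-0.005,0],[0,0,-0.015,0],[0,0,-0.03,0],[0,0,-0.03,0],[-0.02,0,-0.02,0],[-0.03,0,0,0],[0,0,0,0],[0,0,0,0]]'
python3 - <<'E'
from h import *
s,M=tool();w=cam("wrist");np.savez("w6.npz",**{k:np.array(v) for k,v in w.items()})
x,y=map(int,proj(w,[.516,-.0927,.1])[0]);print(s["ee_pos"],x,y)
a=cv2.resize(w["img"][max(y-50,0):max(y-50,0)+100,x-50:x+50],(400,400),interpolation=2)
c=cam("side");x,y=map(int,proj(c,[.516,-.0927,.11])[0])
b=cv2.resize(c["img"][y-35:y+35,x-35:x+35],(400,400),interpolation=2)
cv2.imwrite("pics/f.png",np.hstack([a,b])[:,:,::-1])
E
```

```text
time: 12.7
ee_pos: [0.4601, -0.1034, 0.2266]
eef_rot: [0.996, 0.09, 0.001, 0.0]
ft_force: [0.3, -1.0, -0.1]
width: 0.074
grip_force: 0.0
[ 0.46009155 -0.10337564  0.22661024] 322 136
```

View pics/f.png

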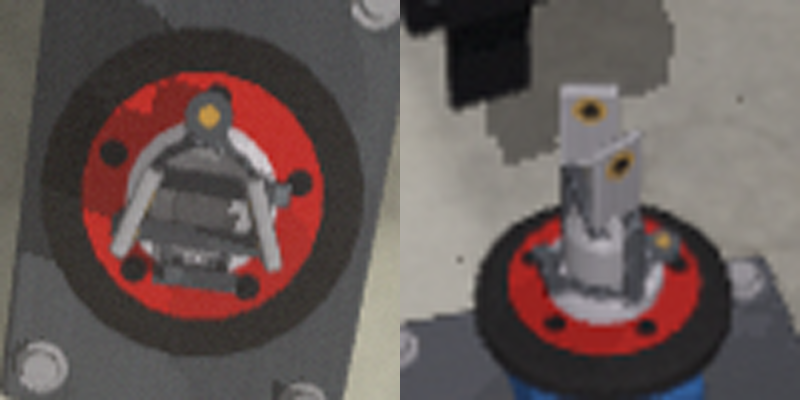

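The wheel is held down, and the lugs are back at their relaxed splay of about 39° in total (crop (155,175)–(120,255) and (250,180)–(275,268)). The ring lies flat on the boss, so it is in the groove. The gripper is clear, so I'll hand in.

```bash
python3 -c "
from bench import r
print(r.close_job())"
```

```text
the job is handed in; nothing more can be done
None
```

The snap ring is seated in the axle's groove (lugs back to relaxed splay, ring flat on the boss), with the wheel held down, a peak push of about 17 N, no contact with the bystanders that I saw, and the job handed in at about 13 s; I viewed 12 pictures, two over your limit of 10.

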